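# Hang the swab pail on its stand

## Task

Swing the folded handle of the small steel pail upright while the pail stays standing on the desk, then lift the pail by its handle and hang it on the stand's two-pronged hook, so that the handle rests across both prongs and the pail hangs free. Do not tip the pail over, and leave the steel canister without a handle where it is.

Things in the scene. Friction and masses are not known exactly. Their poses are not given: they have to be found in the camera images.
- pail: Only vessel with a handle: open steel pail, 65 mm high, rim 100 mm wide, under 0.6 kg. Origin: centre of underside, z up. Its bail (U of 6 mm wire, 114 mm wide along y) turns about a y axis 58 mm above the origin; it starts folded to the pail's -x side (facing the robot), 30 to 40 degrees above level, swings up to 7 degrees past upright, and stays where left; 0.4 N moves it, the pail stays put.
- pail_grip (a point): Middle of the bail's cross bar, on its axis, 80 mm from the bail's turning axis: a white sleeve 11 mm thick and 36 mm long (along y, the bar's direction), the place to pinch. The straight part of the bar is 90 mm long. Folded, the bar is 100 to 110 mm above the desk, 10 to 20 mm outside the rim; upright, 138 mm above the pail's underside.
- hook_seat (a point): Fixed stand. Where pail_grip lies when hung: midway between two 7 mm prongs 68 mm apart along y, 206 mm above the desk. x points to the post, 100 mm behind (216 mm high). Prongs run from post to -x, up to 11 mm above the seat behind it, dip below it (trough 46 mm wide at the top), end in tips 24 mm in front, tops 17 mm above it. Bring the bar over the tips from -x, prongs through the bail; lower.
- canister: Bystander: a steel vessel of the pail's size and shape, 65 mm high and 100 mm wide, without any handle. Origin: centre of its underside.

How it is judged:
On the way:
1. the bail is swung upright (within about 25 degrees) while the pail stands on the desk (z of pail_grip in the frame of pail above 0.13 m and height (world z) of pail below 0.008 m and angle between pail's own z axis and vertical below 0.12 rad), for 0.2 s.
At the end, for the whole second after the job is handed in: The pail hangs at rest from the two-pronged hook: the middle of its bail within 18 mm of the seat, the bar along the seat's y within about 11 degrees, the pail's underside at least 45 mm above the desk, the pail within 17 degrees of upright and slower than 50 mm/s (distance between pail_grip and hook_seat below 0.018 m and angle between the y axis of pail_grip and the y axis of hook_seat, either way round below 0.2 rad and height (world z) of pail above 0.045 m and angle between pail's own z axis and vertical below 0.3 rad and linear speed of pail below 0.05 m/s); the robot touches nothing.
It fails at once if the pail is tipped more than 40 degrees (angle between pail's own z axis and vertical above 0.7 rad).
It fails at once if the canister is moved more than 30 mm (distance of canister from where it was at the start of the episode above 0.03 m).
It also fails if it takes over 61 s, if anything falls off the work surface, if the arm or the gripper's body presses on something with over 40 N, if the wrist force passes 120 N, or if a joint passes its speed limit or range.

## Robot

A 7-joint arm with a two-finger parallel gripper is mounted at the origin on a cart in front of the work surface, level with it; the furniture and walls round the work are solid. World frame = base frame: x ahead of the robot, y to its left, z up, the work surface at z = 0. Lengths are in m, angles in rad, forces in N, time in s.
With the tool pointing down it reaches from about 0.4 to 0.85 m from the base axis. Payload 10.4 kg.
Tool frame: the origin (TCP) lies midway between the tips of the shut fingers; the grasp point (between the pads) lies 19 mm behind it; z points along the fingers, y is the line along which they close (so a half turn about z gives the same grasp; the last joint's range is limited). The gripper opens to 87 mm and grips with 3 to 60 N. Pads are 19 mm wide; open, the fingers measure 117 mm over their backs; the gripper's body (75 mm by 190 mm) begins 51 mm behind the grasp point.
Start: joints at [-1.215, 0.332, -0.065, 1.46, 0.022, 1.35, -0.088], TCP at [0.231, 0.581, 0.223] pointing down, gripper open.
Joint ranges: [-2.6, 2.6], [-0.5, 2.12], [-1.47, 1.34], [0.16, 2.42], [-1.27, 4.41], [0.06, 2.06], [-2.6, 2.6]. Speed limits (rad/s): [2.22, 2.22, 2.79, 2.79, 3.14, 3.14, 3.14].

## Interface

Orientations are given as a unit quaternion [x, y, z, w].
In Python, from bench import r gives the robot as it stands.
- The arm moves only by the tool arm_command, never from a script. Its arguments are lists of equal length, an entry for each row: "xyz": the shift along the world's x, y, z in m, a list of three; "rot": the turn, a rotation vector about the world's x, y, z in rad, a list of three. In form: {"xyz": [[tx, ty, tz], ...], "rot": [[ax, ay, az], ...]}. A call has 1 to 20 rows; each row is the pose to reach, as a shift and turn from the pose commanded when the call began; what a row does not reach only later rows make up. A row lasts 1/12 s, in which the tool goes at most 41.7 mm and 7.16 degrees, less where a joint would pass 70% of its speed; a pose out of reach is approached as far as the arm can. A call with a gripper value outside its range is refused whole. "grip" is the opening, from 0 (shut) to 1 (fully open), set as the call begins (left out, the last holds). The fingers move at their own pace and stop on an object; "squeeze" is the grip in N (left out, the last holds). Time passes only in rows, so rows that repeat a pose let the fingers close. It gives the time, the measured TCP pose, the force, the opening and the grip force at its end, in the units of the state.
- r.read_state(): the state, without advancing time (a new reading comes with each control period).
- r.camera(name): name is "scene" or "top" or "wrist"; returns the picture (384x512x3 uint8, red, green, blue); there is no depth.
- r.camera_model(name): a dict with "fx", "fy", "cx", "cy" (pixels), "k1" (the pictures are not rectified: a ray, as slopes to the right and down, at radius r is drawn at 1 + k1 r^2 times it, then the intrinsics apply), "T" (4x4, takes a point from camera to world coordinates). Camera axes: x right, y up, looking along -z (the intrinsics and any distortion apply to the point x, -y, -z); pixel columns grow to the right and rows downward; lengths in m; the calibration is good to about 2 mm. A picture is of the moment at which its call begins: read the wrist's pose just before it. camera_model takes no time and is no camera call; for the wrist camera it gives the pose at the moment of the call.
- r.close_job(): hands the job in; it is judged then, once.
Trained networks look in the newest picture that a camera, given by its name, has taken for a name from the list of things; names that differ only in an ending like _2 or _b are one class to them, and where a whole thing is asked for, a point or a joint stands for the part that bears it (a point fixed in the world has none). Each returns a list of dicts, best first, with "conf" (0 to 1); they miss things now and then, are a little off and sometimes report something else, mostly with a low value. They report only what shows in the picture. A call takes as long as a camera call.
- r.look_for(label, camera): "at" ([x, y, z] in m, in the coordinates of the camera as it stood for that picture, good to about 4 mm: the middle of the surface that is visible of it).
- r.spot_point(label, camera): "at" ([x, y, z] in m, in the coordinates of the camera as it stood for that picture, good to about 4 mm: a listed point, or the origin of a listed thing).
The state is a dict: "time": time; "joint_positions": joint angles; "joint_vel": joint speeds; "joint_torque": joint torques, N m; "ee_pos": TCP position; "eef_rot": TCP orientation; "ft_force": force on the tool from outside, world axes, zero at the start; "torque": the same for the moment, N m; "width": finger opening in m; "grip_force": force on a finger pad.
Only numpy, scipy, OpenCV 4.12 (cv2) and the standard library are available. Lean on these libraries where they do the work, as an engineer would, in place of code of your own. Each camera call takes 0.05 s, during which the arm holds its last target. There are 200 camera calls.

## Working session

There is one attempt and no reset: what is moved stays moved. The work goes in short steps, Python scripts to look and compute and a tool call to move; the robot and the scene stay as the last step left them, time stands still between calls to the robot, and variables do not carry over. Pictures are saved under pics/ and viewed, at most 10 in all, crops included, and the job is handed in when it is done.

Besides the shell and the picture viewer there is one more tool, called after "Request:" as name(argument=value, ...) on one line, values as JSON. arm_command: Moves the arm, as the interface text tells. Its arguments: {"type":"object","properties":{"xyz":{"type":"array"},"rot":{"type":"array"},"grip":{"type":"number"},"squeeze":{"type":"number"}},"required":["xyz","rot"]}

```bash
mkdir -p pics; cat > h.py <<'E'
from bench import r
import numpy as np, cv2
def snap(c,f=None):
    M=r.camera_model(c); im=r.camera(c)
    if f: cv2.imwrite('pics/'+f,im[:,:,::-1])
    return M,im
def w(M,p): return (np.array(M['T'])@np.r_[p,1])[:3]
def px(M,P):
    q=np.linalg.inv(np.array(M['T']))@np.r_[P,1]; a,b=q[0]/-q[2],-q[1]/-q[2]
    s=1+M['k1']*(a*a+b*b); return np.array([M['fx']*a*s+M['cx'],M['fy']*b*s+M['cy']])
def find(M,c,labs,n=2):
    for l in labs:
        for fn in ('spot_point','look_for'):
            if fn=='look_for' and l=='hook_seat': continue
            for d in getattr(r,fn)(l,c)[:n]:
                P=w(M,d['at']); print(c,fn,l,round(d['conf'],2),P.round(3),px(M,P).round())
def st():
    s=r.read_state(); print({k:np.round(s[k],3).tolist() for k in('time','ee_pos','eef_rot','ft_force','width','grip_force')})
E
python3 - <<'E'
from h import *
for c in('scene','top'):
    M,im=snap(c,c+'0.png'); find(M,c,['pail','pail_grip','hook_seat','canister'])
    print(np.round(M['T'],2).tolist())
st()
a=cv2.imread('pics/scene0.png');b=cv2.imread('pics/top0.png')
cv2.imwrite('pics/both0.png',cv2.resize(np.vstack([a,b]),(400,600))); 
E
```

```text
scene spot_point pail 0.64 [ 0.547  0.324 -0.003] [238. 235.]
scene look_for pail 0.56 [0.547 0.339 0.039] [234. 219.]
scene spot_point pail_grip 0.75 [0.482 0.322 0.106] [210. 218.]
scene look_for pail_grip 0.83 [0.488 0.317 0.108] [214. 218.]
scene spot_point hook_seat 0.65 [0.566 0.14  0.204] [296. 233.]
scene spot_point canister 0.65 [ 0.723  0.312 -0.005] [301. 208.]
scene look_for canister 0.8 [0.73  0.326 0.032] [301. 193.]
[[0.84, 0.4, -0.36, 0.28], [-0.54, 0.64, -0.54, -0.19], [0.01, 0.65, 0.76, 0.81], [0.0, 0.0, 0.0, 1.0]]
top spot_point pail 0.62 [0.55  0.331 0.004] [231. 219.]
top look_for pail 0.91 [0.55  0.335 0.03 ] [229. 218.]
top spot_point pail_grip 0.6 [0.492 0.322 0.107] [231. 242.]
top look_for pail_grip 0.51 [0.497 0.321 0.106] [231. 240.]
top spot_point hook_seat 0.67 [0.574 0.148 0.204] [316. 202.]
top spot_point canister 0.66 [0.726 0.315 0.001] [240. 151.]
top look_for canister 0.69 [0.739 0.319 0.013] [238. 144.]
[[0.03, 0.99, -0.13, 0.47], [-1.0, 0.02, -0.01, 0.26], [-0.0, 0.13, 0.99, 0.99], [0.0, 0.0, 0.0, 1.0]]
{'time': 0.8, 'ee_pos': [0.231, 0.581, 0.223], 'eef_rot': [0.188, 0.982, 0.0, -0.0], 'ft_force': [-0.34, -0.653, 0.762], 'width': 0.087, 'grip_force': 0.0}
```

View pics/scene0.png

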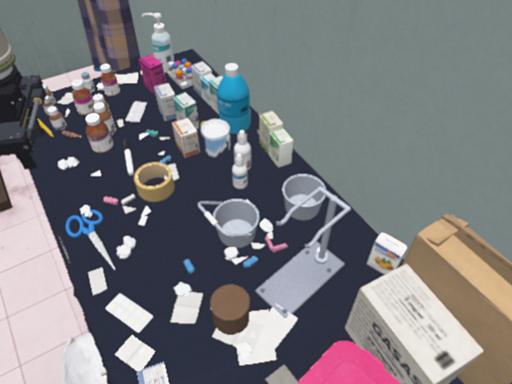

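View pics/top0.png

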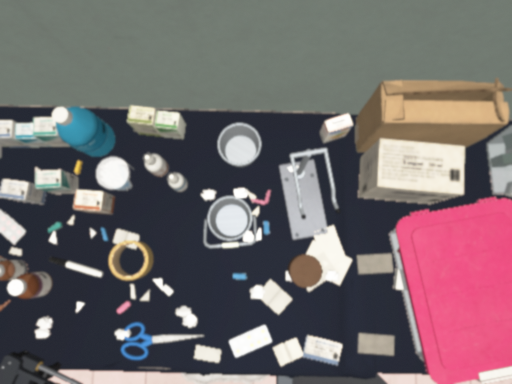

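The scene shows the pail at (235,222) with its bail to the left. In the top view the pail is at (231,219), its bar at (231,243), the canister at (240,145), and the stand's prongs near (300,170) and (335,200). I'll zoom in with a model overlay.

```bash
cat > ov.py <<'E'
from h import *
def frame(o,yaw,P):
    c,s=np.cos(yaw),np.sin(yaw); P=np.array(P); return np.array([o[0]+c*P[0]-s*P[1],o[1]+s*P[0]+c*P[1],o[2]+P[2]])
E
python3 - <<'E'
from ov import *
M=r.camera_model('top');b=cv2.imread('pics/top0.png')
N=r.camera_model('scene');a=cv2.imread('pics/scene0.png')
c1=cv2.resize(b[130:260,190:350],None,fx=4.8,fy=4.6,interpolation=cv2.INTER_CUBIC)
cv2.imwrite('pics/c1.png',c1)
c2=cv2.resize(a[170:320,190:360],None,fx=4.6,fy=4,interpolation=cv2.INTER_CUBIC)
cv2.imwrite('pics/c2.png',c2)
E
```

```text
(no output)
```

View pics/c1.png

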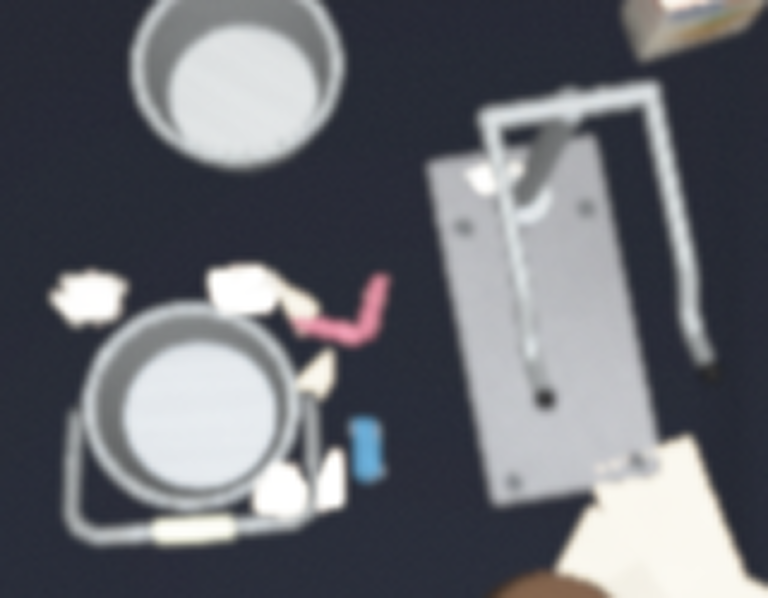

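View pics/c2.png

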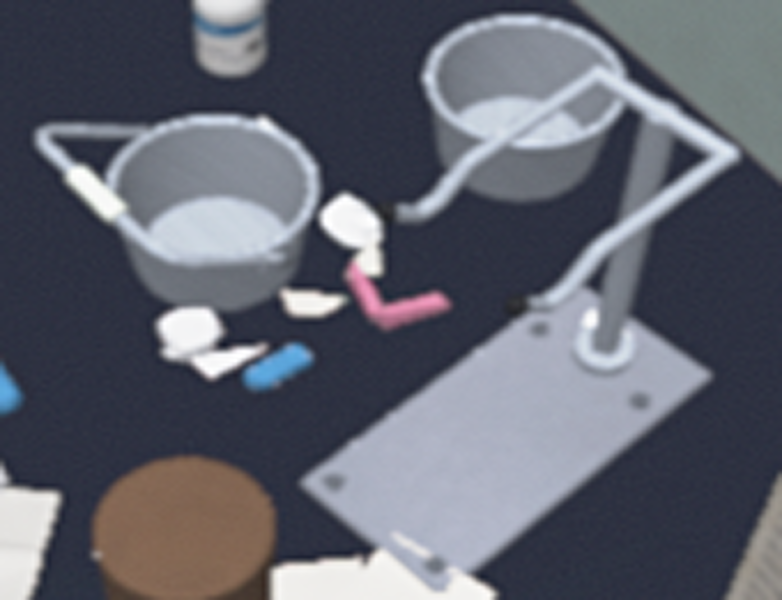

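c1 shows the sleeve from (153,531) to (237,527), the pail rim centred at (193,405), the black prong tips at (545,398) and (708,372), and the crossbar corners at (490,115) and (650,92). In c2 the tips are at (388,213) and (518,306), and the sleeve runs from (70,172) to (120,214). I'll fit the poses to these.

```bash
python3 - <<'E'
from ov import *
from scipy.optimize import least_squares
M=r.camera_model('top');N=r.camera_model('scene')
A=lambda u,v:np.array([190+u/4.8,130+v/4.6]); B=lambda u,v:np.array([190+u/4.6,170+v/4])
o=[(M,[-.024,.034,.012],A(545,398)),(M,[-.024,-.034,.012],A(708,372)),(M,[.1,.034,.006],A(490,115)),(M,[.1,-.034,.006],A(652,92)),
(N,[-.024,.034,.012],B(388,213)),(N,[-.024,-.034,.012],B(518,306)),(N,[.1,.034,.006],B(598,73)),(N,[.1,-.034,.006],B(733,155))]
f=lambda p:np.concatenate([px(m,frame([p[0],p[1],.206+p[3]],p[2],P))-q for m,P,q in o])
s=least_squares(f,[.57,.145,-.1,0]); print('seat',s.x.round(4),f(s.x).round(1))
def g(p):
    x,y,yaw,th=p[:4];
    G=lambda dy:[-.08*np.cos(th),dy,.058+.08*np.sin(th)]
    o=[(M,G(.018),A(153,531)),(M,G(-.018),A(237,527)),(N,G(.018),B(70,172)),(N,G(-.018),B(120,214)),(M,[0,0,.065],A(193,405)),(N,[0,0,.065],B(212,190))]
    return np.concatenate([px(m,frame([x,y,0],yaw,P))-q for m,P,q in o])
s=least_squares(g,[.55,.33,0,.6]); p=s.x;print('pail',p.round(4),np.degrees(p[3]),g(p).round(1))
print('grip',frame([p[0],p[1],0],p[2],[-.08*np.cos(p[3]),0,.058+.08*np.sin(p[3])]))
E
```

```text
seat [ 0.5723  0.1447  0.1918 -0.0034] [ 0.1 -0.1  0.4 -0.3  0.   0.9 -0.4  0.3  0.3 -0.8  0.3 -0.7  0.7  0.7
 -0.8  0.4]
pail [0.5471 0.3266 0.0865 0.6579] 37.6926486581396 [ 0.8  0.6 -0.3  0.5  1.  -0.5 -0.5 -0.2  0.6  0.5  0.1 -1.6]
grip [0.48404258 0.32116383 0.10691404]
```

Request:
arm_command(xyz=[[0.03,-0.03,0],[0.06,-0.06,0],[0.09,-0.09,0],[0.12,-0.12,0],[0.15,-0.15,0],[0.18,-0.18,0],[0.21,-0.21,0],[0.235,-0.24,0],[0.255,-0.26,-0.01],[0.255,-0.26,-0.033],[0.255,-0.26,-0.033],[0.255,-0.26,-0.033],[0.255,-0.26,-0.033],[0.255,-0.26,-0.033]], rot=[[0,0,-0.11],[0,0,-0.22],[0,0,-0.33],[0,0,-0.44],[0,0,-0.55],[0,0,-0.66],[0,0,-0.77],[0,0,-0.88],[0,0,-0.99],[0,0,-1.107],[0,0,-1.107],[0,0,-1.107],[0,0,-1.107],[0,0,-1.107]], grip=1)

```text
time: 1.97
ee_pos: [0.4857, 0.3223, 0.1908]
eef_rot: [0.675, 0.738, 0.001, -0.0]
ft_force: [-0.3, -0.5, -0.4]
width: 0.0871
grip_force: 0.0
```

```bash
python3 - <<'E'
from ov import *
M,im=snap('wrist','w1.png'); find(M,'wrist',['pail_grip','pail'])
st()
for P in ([.484,.3212,.1069],[.4825,.339,.107],[.4857,.303,.107]): print(px(M,P))
E
```

```text
wrist spot_point pail_grip 0.74 [0.482 0.319 0.109] [252. 201.]
wrist look_for pail_grip 0.57 [0.488 0.329 0.108] [259. 191.]
wrist spot_point pail 0.9 [0.544 0.329 0.   ] [302. 170.]
wrist look_for pail 0.86 [0.541 0.324 0.041] [304. 182.]
{'time': 2.217, 'ee_pos': [0.486, 0.321, 0.19], 'eef_rot': [0.676, 0.737, 0.0, 0.0], 'ft_force': [-0.824, -0.107, -0.518], 'width': 0.087, 'grip_force': 0.0}
[254.05159624 198.21274645]
[254.1319867  179.22022314]
[254.15062585 216.93272717]
```

View pics/w1.png

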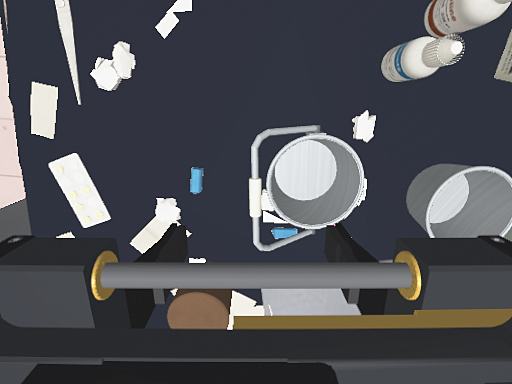

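The wrist view shows the sleeve vertical at (255,198), spanning rows 178–217. This matches the prediction to within 1 px, so I'll descend and pinch lightly.

Request:
arm_command(xyz=[[0,0,-0.03],[-0.001,0,-0.06],[-0.001,0,-0.085],[-0.001,0,-0.1],[-0.001,0,-0.102],[-0.001,0,-0.102]], rot=[[0,0,0],[0,0,0],[0,0,0],[0,0,0],[0,0,0],[0,0,0]])

```text
time: 2.72
ee_pos: [0.4847, 0.3206, 0.0872]
eef_rot: [0.676, 0.737, -0.001, -0.0]
ft_force: [-0.6, -0.7, 0.8]
width: 0.0869
grip_force: 0.0
```

Request:
arm_command(xyz=[[0,0,0],[0,0,0],[0,0,0],[0,0,0],[0,0,0],[0,0,0],[0,0,0],[0,0,0],[0,0,0],[0,0,0],[0,0,0],[0,0,0]], rot=[[0,0,0],[0,0,0],[0,0,0],[0,0,0],[0,0,0],[0,0,0],[0,0,0],[0,0,0],[0,0,0],[0,0,0],[0,0,0],[0,0,0]], grip=0, squeeze=3)

```text
time: 3.72
ee_pos: [0.4851, 0.3207, 0.0876]
eef_rot: [0.676, 0.737, 0.0, 0.0]
ft_force: [0.1, -0.2, 0.1]
width: 0.015
grip_force: 0.0
```

Request:
arm_command(xyz=[[0,0,0],[0,0,0],[0,0,0],[0,0,0]], rot=[[0,0,0],[0,0,0],[0,0,0],[0,0,0]])

```text
time: 4.05
ee_pos: [0.4852, 0.3207, 0.0876]
eef_rot: [0.676, 0.737, 0.0, 0.0]
ft_force: [0.8, 0.4, -0.2]
width: 0.0111
grip_force: 3.0
```

Request:
arm_command(xyz=[[0.0036,0.0003,0.0043],[0.0074,0.0006,0.0083],[0.0116,0.001,0.0121],[0.0159,0.0014,0.0156],[0.0205,0.0018,0.0187],[0.0253,0.0022,0.0215],[0.0303,0.0026,0.024],[0.0354,0.003,0.0261],[0.0407,0.0035,0.0279],[0.0462,0.004,0.0292],[0.0515,0.0044,0.0302],[0.057,0.0049,0.0309],[0.0615,0.0053,0.0311],[0.0615,0.0053,0.0311],[0.0615,0.0053,0.0311],[0.0615,0.0053,0.0311],[0.0615,0.0053,0.0311]], rot=[[0,0,0],[0,0,0],[0,0,0],[0,0,0],[0,0,0],[0,0,0],[0,0,0],[0,0,0],[0,0,0],[0,0,0],[0,0,0],[0,0,0],[0,0,0],[0,0,0],[0,0,0],[0,0,0],[0,0,0]])

```text
time: 5.47
ee_pos: [0.5465, 0.326, 0.1186]
eef_rot: [0.676, 0.737, 0.0, 0.0]
ft_force: [0.1, 0.1, -0.3]
width: 0.0107
grip_force: 3.0
```

```bash
python3 - <<'E'
from ov import *
st()
for c in('scene','top'):
    M,im=snap(c,c+'2.png'); find(M,c,['pail','pail_grip'])
a=cv2.imread('pics/scene2.png')
cv2.imwrite('pics/c3.png',cv2.resize(a[100:320,170:390],(600,600),interpolation=cv2.INTER_CUBIC))
E
```

```text
{'time': 5.467, 'ee_pos': [0.546, 0.326, 0.119], 'eef_rot': [0.676, 0.737, 0.0, 0.0], 'ft_force': [0.058, 0.133, -0.288], 'width': 0.011, 'grip_force': 3.0}
scene spot_point pail 0.67 [ 0.55   0.329 -0.001] [238. 232.]
scene look_for pail 0.71 [0.548 0.333 0.035] [236. 222.]
scene spot_point pail_grip 0.59 [0.544 0.328 0.136] [233. 195.]
scene spot_point pail_grip 0.4 [ 0.548  0.326 -0.002] [238. 233.]
scene look_for pail_grip 0.49 [0.55  0.29  0.128] [245. 208.]
top look_for pail 0.71 [0.744 0.313 0.012] [241. 143.]
top look_for pail_grip 0.59 [0.612 0.156 0.006] [302. 196.]
```

View pics/c3.png

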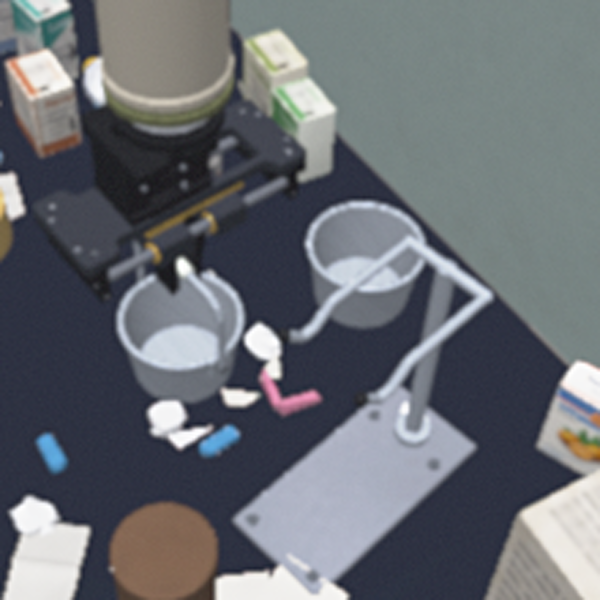

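The bail stands upright in the gripper, sleeve at (185,265) in the crop, and the pail is still on the desk. Next: grip harder and lift.

Request:
arm_command(xyz=[[0,0,0],[0,0,0],[0,0,0],[0,0,0],[0,0,0.004],[0,0,0.012],[0,0,0.022],[0,0,0.034],[0,0,0.046],[0,0,0.058],[0,0,0.07],[0,0,0.082],[0,0,0.094],[0,0,0.104],[0,0,0.11],[0,0,0.112],[0,0,0.112]], rot=[[0,0,0],[0,0,0],[0,0,0],[0,0,0],[0,0,0],[0,0,0],[0,0,0],[0,0,0],[0,0,0],[0,0,0],[0,0,0],[0,0,0],[0,0,0],[0,0,0],[0,0,0],[0,0,0],[0,0,0]], squeeze=35)

```text
time: 7.38
ee_pos: [0.5467, 0.3261, 0.2311]
eef_rot: [0.676, 0.737, 0.0, 0.0]
ft_force: [0.0, -0.2, -3.5]
width: 0.0095
grip_force: 34.9
```

Request:
arm_command(xyz=[[-0.003,-0.003,0],[-0.01,-0.008,0],[-0.018,-0.015,0],[-0.027,-0.024,0],[-0.036,-0.034,0],[-0.045,-0.045,0],[-0.053,-0.057,0],[-0.06,-0.07,0],[-0.066,-0.083,0],[-0.071,-0.097,0],[-0.075,-0.111,0],[-0.077,-0.125,0],[-0.077,-0.139,0],[-0.077,-0.152,0],[-0.077,-0.164,0],[-0.077,-0.175,0],[-0.077,-0.185,0],[-0.077,-0.193,0],[-0.077,-0.199,0],[-0.077,-0.201,0]], rot=[[0,0,0.005],[0,0,0.01],[0,0,0.015],[0,0,0.02],[0,0,0.025],[0,0,0.03],[0,0,0.035],[0,0,0.04],[0,0,0.045],[0,0,0.05],[0,0,0.055],[0,0,0.06],[0,0,0.065],[0,0,0.07],[0,0,0.075],[0,0,0.08],[0,0,0.085],[0,0,0.09],[0,0,0.1],[0,0,0.105]])

```text
time: 9.05
ee_pos: [0.4697, 0.124, 0.2307]
eef_rot: [0.637, 0.771, 0.0, 0.0]
ft_force: [0.0, 0.1, -4.3]
width: 0.0097
grip_force: 34.9
```

```bash
python3 - <<'E'
from ov import *
st()
for c in('scene','top','wrist'):
    M,im=snap(c,c+'3.png'); find(M,c,['pail','pail_grip','hook_seat'],1)
a=cv2.imread('pics/scene3.png')
x=cv2.resize(a[130:300,190:390],(500,425),interpolation=cv2.INTER_CUBIC)
b=cv2.resize(cv2.imread('pics/wrist3.png')[:,100:400],(300,425))
cv2.imwrite('pics/c4.png',np.hstack([x,b]))
E
```

```text
{'time': 9.05, 'ee_pos': [0.47, 0.124, 0.231], 'eef_rot': [0.637, 0.771, 0.0, 0.0], 'ft_force': [0.006, 0.053, -4.289], 'width': 0.01, 'grip_force': 34.922}
scene spot_point pail 0.58 [0.47  0.126 0.11 ] [255. 291.]
scene look_for pail 0.65 [0.475 0.127 0.134] [257. 283.]
scene spot_point pail_grip 0.64 [0.467 0.13  0.248] [251. 248.]
scene look_for pail_grip 0.45 [0.476 0.077 0.248] [275. 270.]
scene spot_point hook_seat 0.58 [0.566 0.139 0.207] [297. 233.]
top spot_point pail 0.61 [0.473 0.131 0.114] [318. 253.]
top look_for pail 0.64 [0.468 0.157 0.126] [307. 255.]
top look_for pail_grip 0.53 [0.468 0.17  0.253] [307. 255.]
top spot_point hook_seat 0.62 [0.573 0.149 0.204] [315. 202.]
wrist spot_point pail 0.9 [0.464 0.128 0.113] [251. 183.]
wrist look_for pail 0.92 [0.458 0.128 0.151] [244. 193.]
wrist spot_point pail_grip 0.58 [0.467 0.124 0.251] [252. 256.]
wrist look_for pail_grip 0.87 [0.461 0.144 0.253] [248. 225.]
```

View pics/c4.png

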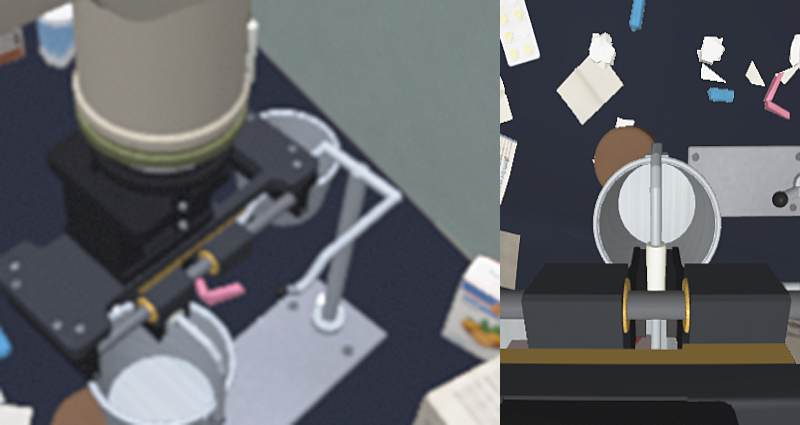

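Left: the pail hangs upright in front of the prongs, near tip at (283,290). Right: the sleeve is centred in the pads at (655,267). I'll carry the bar over the tips and start lowering.

Request:
arm_command(xyz=[[0.003,0.001,0],[0.009,0.002,0],[0.018,0.003,0],[0.028,0.005,0],[0.038,0.007,0],[0.048,0.009,0],[0.058,0.011,0],[0.068,0.013,0],[0.078,0.015,0],[0.087,0.017,0],[0.094,0.018,0],[0.099,0.019,0],[0.102,0.019,0],[0.102,0.019,0],[0.102,0.019,-0.005],[0.102,0.019,-0.012],[0.102,0.019,-0.02],[0.102,0.019,-0.028],[0.102,0.019,-0.034],[0.102,0.019,-0.034]], rot=[[0,0,0],[0,0,0],[0,0,0],[0,0,0],[0,0,0],[0,0,0],[0,0,0],[0,0,0],[0,0,0],[0,0,0],[0,0,0],[0,0,0],[0,0,0],[0,0,0],[0,0,0],[0,0,0],[0,0,0],[0,0,0],[0,0,0],[0,0,0]])

```text
time: 11.62
ee_pos: [0.5706, 0.1439, 0.1948]
eef_rot: [0.637, 0.771, -0.001, -0.001]
ft_force: [-0.2, 0.4, -3.6]
width: 0.01
grip_force: 34.9
```

```bash
python3 - <<'E'
from ov import *
st()
for c in('scene','top','wrist'):
    M,im=snap(c,c+'4.png'); find(M,c,['pail','pail_grip','hook_seat'],1)
a=cv2.imread('pics/scene4.png')
x=cv2.resize(a[150:300,220:390],(500,441),interpolation=cv2.INTER_CUBIC)
b=cv2.resize(cv2.imread('pics/wrist4.png')[:,100:400],(300,441))
cv2.imwrite('pics/c5.png',np.hstack([x,b]))
E
```

```text
{'time': 11.617, 'ee_pos': [0.571, 0.144, 0.195], 'eef_rot': [0.637, 0.771, -0.001, -0.001], 'ft_force': [-0.165, 0.369, -3.619], 'width': 0.01, 'grip_force': 34.915}
scene spot_point pail 0.81 [0.572 0.145 0.074] [292. 268.]
scene look_for pail 0.62 [0.576 0.141 0.1  ] [296. 262.]
scene spot_point pail_grip 0.44 [0.567 0.148 0.212] [294. 227.]
scene look_for pail_grip 0.71 [0.575 0.096 0.21 ] [316. 247.]
top spot_point pail 0.89 [0.575 0.15  0.081] [308. 208.]
top look_for pail 0.85 [0.567 0.178 0.104] [296. 210.]
top look_for pail_grip 0.6 [0.568 0.19  0.216] [296. 203.]
wrist spot_point pail 0.82 [0.567 0.149 0.078] [252. 181.]
wrist look_for pail 0.84 [0.564 0.15  0.125] [248. 194.]
wrist spot_point pail_grip 0.81 [0.569 0.142 0.219] [252. 260.]
wrist look_for pail_grip 0.7 [0.569 0.159 0.222] [258. 235.]
```

View pics/c5.png

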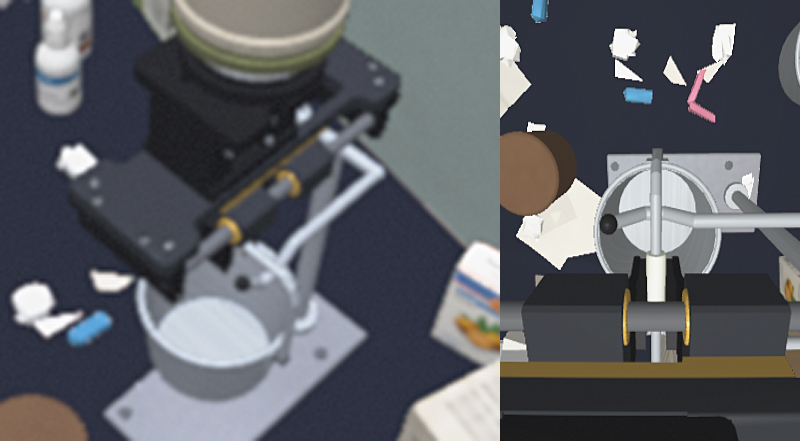

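The prong (tip at (608,223) in the right half) passes through the bail beneath the bar. I'll lower to seat it.

Request:
arm_command(xyz=[[0,0,-0.002],[0,0,-0.004],[0,0,-0.006],[0,0,-0.007],[0,0,-0.008],[0,0,-0.009],[0,0,-0.01],[0,0,-0.01],[0,0,-0.01]], rot=[[0,0,0],[0,0,0],[0,0,0],[0,0,0],[0,0,0],[0,0,0],[0,0,0],[0,0,0],[0,0,0]])

```text
time: 13.27
ee_pos: [0.5717, 0.144, 0.1869]
eef_rot: [0.637, 0.771, 0.0, 0.0]
ft_force: [-0.8, -0.7, -1.2]
width: 0.0095
grip_force: 34.9
```

Request:
arm_command(xyz=[[0,0,-0.001],[0,0,-0.002],[0,0,-0.002],[0,0,-0.002]], rot=[[0,0,0],[0,0,0],[0,0,0],[0,0,0]])

```text
time: 13.6
ee_pos: [0.5719, 0.1441, 0.1864]
eef_rot: [0.637, 0.771, 0.001, 0.0]
ft_force: [-6.2, -2.6, 10.5]
width: 0.0097
grip_force: 35.1
```

Request:
arm_command(xyz=[[0,0,0],[0,0,0],[0,0,0],[0,0,0],[0,0,0],[0,0,0],[0,0,0],[0,0,0],[0,0,0],[0,0,0]], rot=[[0,0,0],[0,0,0],[0,0,0],[0,0,0],[0,0,0],[0,0,0],[0,0,0],[0,0,0],[0,0,0],[0,0,0]], grip=0.5)

```text
time: 14.43
ee_pos: [0.5716, 0.144, 0.1846]
eef_rot: [0.637, 0.771, 0.0, 0.0]
ft_force: [-0.4, 0.8, 1.0]
width: 0.0434
grip_force: 0.0
```

```bash
python3 - <<'E'
from ov import *
st()
for c in('scene','top','wrist'):
    M,im=snap(c,c+'5.png'); find(M,c,['pail','pail_grip'],1)
a=cv2.imread('pics/scene5.png')
x=cv2.resize(a[150:300,220:390],(500,441),interpolation=cv2.INTER_CUBIC)
b=cv2.resize(cv2.imread('pics/wrist5.png')[:,100:400],(300,441))
cv2.imwrite('pics/c6.png',np.hstack([x,b]))
E
```

```text
{'time': 14.433, 'ee_pos': [0.572, 0.144, 0.185], 'eef_rot': [0.637, 0.771, 0.0, 0.0], 'ft_force': [-0.383, 0.785, 0.961], 'width': 0.043, 'grip_force': 0.0}
scene spot_point pail 0.68 [0.572 0.142 0.069] [293. 271.]
scene look_for pail 0.89 [0.577 0.14  0.091] [297. 264.]
scene spot_point pail_grip 0.61 [0.567 0.148 0.204] [294. 230.]
scene look_for pail_grip 0.48 [0.577 0.094 0.199] [317. 251.]
top spot_point pail 0.74 [0.571 0.151 0.074] [307. 210.]
top look_for pail 0.76 [0.57  0.178 0.088] [296. 209.]
top look_for pail_grip 0.63 [0.567 0.189 0.207] [296. 204.]
wrist spot_point pail 0.77 [0.564 0.146 0.069] [249. 184.]
wrist look_for pail 0.88 [0.558 0.15  0.115] [242. 193.]
wrist spot_point pail_grip 0.93 [0.567 0.148 0.209] [249. 252.]
wrist look_for pail_grip 0.6 [0.566 0.162 0.209] [253. 228.]
```

View pics/c6.png

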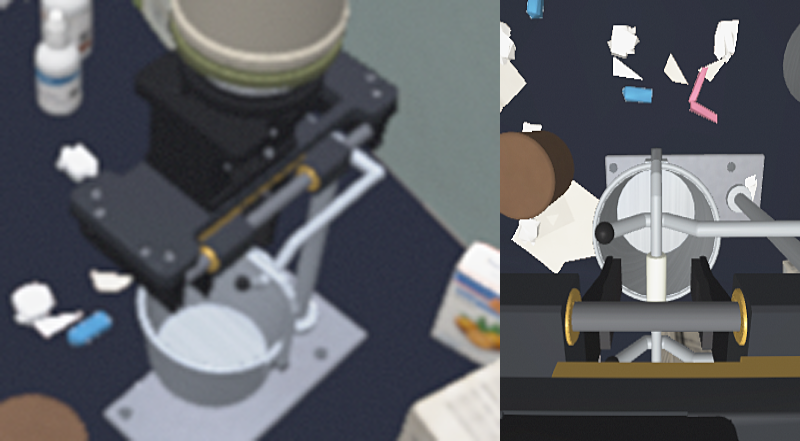

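The bar rests across both prongs, at (655,223) and (655,348), with the fingers open and clear of it. I'll retreat straight up and check again.

Request:
arm_command(xyz=[[0,0,0.005],[0,0,0.015],[0,0,0.03],[0,0,0.05],[0,0,0.075],[0,0,0.1],[-0.02,0,0.12],[-0.05,0,0.12],[-0.08,0,0.12],[-0.1,0,0.12],[-0.1,0,0.12],[-0.1,0,0.12],[-0.1,0,0.12],[-0.1,0,0.12],[-0.1,0,0.12],[-0.1,0,0.12],[-0.1,0,0.12],[-0.1,0,0.12]], rot=[[0,0,0],[0,0,0],[0,0,0],[0,0,0],[0,0,0],[0,0,0],[0,0,0],[0,0,0],[0,0,0],[0,0,0],[0,0,0],[0,0,0],[0,0,0],[0,0,0],[0,0,0],[0,0,0],[0,0,0],[0,0,0]])

```text
time: 16.68
ee_pos: [0.4718, 0.1439, 0.3045]
eef_rot: [0.637, 0.771, -0.0, 0.0]
ft_force: [0.9, -0.1, 0.7]
width: 0.0436
grip_force: 0.0
```

```bash
python3 - <<'E'
from ov import *
st()
for c in('scene','wrist'):
  for k in range(2):
    M,im=snap(c,c+'6.png'); find(M,c,['pail','pail_grip','canister'],1)
a=cv2.imread('pics/scene6.png')
x=cv2.resize(a[150:300,220:390],(500,441),interpolation=cv2.INTER_CUBIC)
b=cv2.resize(cv2.imread('pics/wrist6.png')[:,200:500],(300,441))
cv2.imwrite('pics/c7.png',np.hstack([x,b]))
E
```

```text
{'time': 16.683, 'ee_pos': [0.472, 0.144, 0.304], 'eef_rot': [0.637, 0.771, -0.0, 0.0], 'ft_force': [0.925, -0.064, 0.744], 'width': 0.044, 'grip_force': 0.0}
scene spot_point pail 0.74 [0.569 0.142 0.068] [292. 272.]
scene look_for pail 0.69 [0.574 0.15  0.104] [293. 258.]
scene spot_point pail_grip 0.66 [0.569 0.149 0.204] [294. 229.]
scene look_for pail_grip 0.57 [0.572 0.153 0.104] [291. 257.]
scene spot_point canister 0.6 [ 0.726  0.308 -0.01 ] [303. 210.]
scene look_for canister 0.85 [0.736 0.32  0.029] [305. 195.]
scene spot_point pail 0.75 [0.566 0.143 0.069] [290. 272.]
scene look_for pail 0.66 [0.573 0.154 0.104] [292. 257.]
scene spot_point pail_grip 0.76 [0.567 0.147 0.205] [294. 230.]
scene look_for pail_grip 0.61 [0.567 0.137 0.207] [298. 233.]
scene look_for canister 0.98 [0.731 0.321 0.031] [303. 195.]
wrist spot_point pail 0.75 [0.565 0.145 0.068] [320. 175.]
wrist look_for pail 0.7 [0.567 0.141 0.109] [327. 185.]
wrist spot_point pail_grip 0.59 [0.57  0.144 0.207] [355. 211.]
wrist look_for pail_grip 0.78 [0.567 0.156 0.213] [358. 201.]
wrist spot_point canister 0.74 [ 0.724  0.311 -0.004] [435.  81.]
wrist look_for canister 0.92 [0.742 0.319 0.032] [464.  76.]
wrist spot_point pail 0.93 [0.565 0.146 0.068] [319. 174.]
wrist look_for pail 0.96 [0.568 0.141 0.106] [327. 185.]
wrist spot_point pail_grip 0.59 [0.571 0.146 0.209] [357. 210.]
wrist look_for pail_grip 0.74 [0.566 0.158 0.212] [357. 198.]
wrist spot_point canister 0.82 [ 0.721  0.308 -0.003] [433.  83.]
wrist look_for canister 0.94 [0.739 0.32  0.032] [462.  75.]
```

View pics/c7.png

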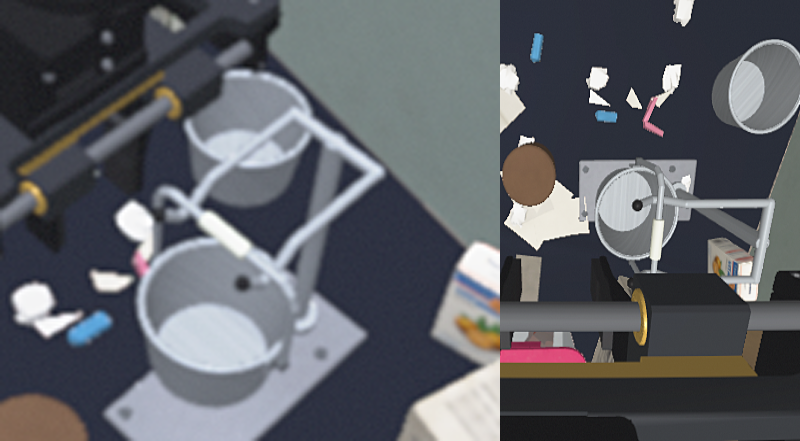

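The pail hangs upright with the bar across both prongs. The sleeve is centred at (225,233) in the left half, the robot is clear, and the canister hasn't moved. I'll hand it in.

```bash
python3 -c "
from bench import r
print(r.close_job())"
```

```text
the job is handed in; nothing more can be done
None
```

The pail's handle was swung upright on the desk and the pail now hangs upright from both prongs, clear of the robot, with the canister still in place; I handed the job in at about 17 s of the 61 s allowed, and no verdict was returned.

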